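Pack the spares case and hold its lid at the balance point

TASK

Pack the spares case: stand the loose black relay block in the empty square cell and the loose 9 V battery upright in the empty narrow cell beside it, each sitting flat on the cell floor and let go. Then take the lid, which leans back open, by its bow handle, swing it up to its balance point, straight up, and finish while still holding it there, quite still, so that a stay can be fitted; never let it drop forward towards shut. Leave the multimeter and the roll of tape where they lie.

Things in the scene. Friction and masses are not known exactly. Their poses are not given: they have to be found in the camera images.
- case: Grey steel case fixed to the bench, 110 deep (x) by 158 wide (y) mm. Origin under its centre, x from low front to back panel, z up. Front, sides and ribs at most 14 high; back panel and rear 30 of the sides 70 high. Front row of four cells: the outer two are filled (31 and 22 high), the middle two empty. Behind the row only flat grommets, up to 14 high. All heights above the bench.
- square_cell (a point): Centre of the floor of the empty square cell (the right of the two, seen from the low front): 36 (case x) by 35 (case y) mm inside, so the relay has about 4 mm to spare each side. Floor 4 mm above the bench, cell walls 10 mm above that floor. Axes as the case's.
- narrow_cell (a point): Centre of the floor of the empty narrow cell (left of the square one): 26 (case x) by 35 (case y) mm inside; the battery stands in it with its 18 mm side along case x and its 27 mm side along case y, about 4 mm to spare each side. Floor 4 mm above the bench, walls 10 mm above that floor. Axes as the case's.
- relay_center (a point): Centre of the loose black relay, a plain block 28x28x26 (high) mm, about 30 g, standing on the bench in front of the case; x and y along its edges, z up.
- battery_center (a point): Centre of the loose 9 V battery, black with a light band, standing on end: 18 (its x) by 27 (its y) by 48 (high) mm with the two terminals on top, on the bench in front of the case (body 46 high), about 46 g; z up.
- lid (a joint): Lid angle, rad: 0 shut (level), 1.571 straight up = balance point (centre of mass over the hinge), 2.05 open stop, leaning back away from the cells, where it rests at the start. The hinge is nearly free: let go, the lid falls shut from below 1.571 and back on the stop from above. Flat plate about 0.25 kg, 96 mm from hinge to free edge, 150 wide, 4 thick, 8 at two ribs.
- lid_handle (a point): Middle of the straight round bar (10 mm thick, 80 long, parallel to the hinge) of the bow handle on the lid's free edge, 128 mm from the hinge axis in the lid's plane. Clear gap of 27 mm between bar and lid edge, 70 between the bow's legs. The round bar can turn in a grip.
- lid_hinge (a point): Middle of the hinge axis over the back panel, 75 mm above the bench; the axis runs along the case's y. This point's axes are the case's. With the lid straight up the handle bar is right above it; the open lid leans towards case +x.
- meter: Bystander: hand multimeter lying on the bench behind the case, 138x68x44 mm; origin under its centre.
- tape: Bystander: roll of black tape lying flat between the case and the fixed open carton at the back right, which with the loudspeaker lying on it stands up to 280 mm high (swing past it folded in or above it). Tape 67 mm across, 19 high; origin under its centre.
There are look-alikes about, which are no part of the job. Several things look just like the part that bears battery_center: the one meant starts farthest from the robot's base.

How it is judged (in metres and radians):
On the way:
1. relay and battery both stand in their cells, let go, with the lid still leaning back open (horizontal distance between relay_center and square_cell below 0.008 m and z of relay_center in the frame of square_cell between 0.009 and 0.017 m and angle between each of relay_center, battery_center's own z axis and vertical below 0.12 rad and contact force between the fingers and relay below 0.1 N and horizontal distance between battery_center and narrow_cell below 0.008 m and z of battery_center in the frame of narrow_cell between 0.02 and 0.028 m and contact force between the fingers and battery below 0.1 N and value of joint lid above 1.85 rad), for 0.2 s.
At the end, for the whole second after the job is handed in: Relay and battery stand in their cells, let go (centre within 8 mm of the cell centre, on the floor within 4 mm, tilt under 0.12 rad); the lid is within 0.09 rad of straight up (1.571), still (under 0.06 rad/s) and held by the fingers (over 0.5 N) through the last second (horizontal distance between relay_center and square_cell below 0.008 m and z of relay_center in the frame of square_cell between 0.009 and 0.017 m and angle between each of relay_center, battery_center's own z axis and vertical below 0.12 rad and contact force between the fingers and relay below 0.1 N and horizontal distance between battery_center and narrow_cell below 0.008 m and z of battery_center in the frame of narrow_cell between 0.02 and 0.028 m and contact force between the fingers and battery below 0.1 N and value of joint lid between 1.481 and 1.661 rad and velocity of joint lid between -0.06 and 0.06 rad/s and contact force between the fingers and lid above 0.5 N); the arm keeps its last pose, push and grip.
It fails at once if the lid drops forward past its balance point towards shut (below 1.3 rad) (value of joint lid below 1.3 rad).
It fails at once if the meter is moved by more than 20 mm (distance of meter from where it was at the start of the episode above 0.02 m).
It fails at once if the tape is moved by more than 20 mm (distance of tape from where it was at the start of the episode above 0.02 m).
It also fails if it takes over 61 s, if anything falls off the work surface, if the arm or the gripper's body presses on something with over 40 N, if the wrist force passes 120 N, or if a joint passes its speed limit or range.

ROBOT

A 7-joint arm with a two-finger parallel gripper is mounted at the origin on the work surface; the furniture and walls round the work are solid. World frame = base frame: x ahead of the robot, y to its left, z up, the work surface at z = 0. Lengths are in mm, angles in rad, forces in N, time in s.
With the tool pointing down it reaches from about 400 to 875 mm from the base axis. Payload 6.5 kg.
Tool frame: the origin (TCP) lies on the centre line of the jaws, within the pads' length; the fingertips stand 25 mm ahead of it and the grasp point (between the pads) lies 6 mm ahead of it (tip_extent is the distance from the TCP to the fingertips, in mm); z points along the fingers, y is the line along which they close (so a half turn about z gives the same grasp; the last joint's range is limited). The gripper opens to 85 mm and grips with 20 to 120 N. Pads are 22 mm wide; open, the fingers measure 114 mm over their backs; the gripper's body (76 mm by 85 mm) begins 54 mm behind the grasp point. The pads swing forward as they close: fully open they stand 13 mm farther back than shut.
Start: joints at [-1.321, 0.536, -0.004, 1.538, 0.003, 1.067, -0.071], TCP at [201.87, 617.85, 256.29] pointing down, gripper open.
Joint ranges: [-2.7, 2.7], [-0.37, 2.16], [-1.27, 1.26], [0.24, 2.4], [-1.31, 4.45], [0.19, 1.91], [-2.76, 2.76]. Speed limits (rad/s): [2.39, 2.39, 3.14, 3.14, 3.14, 3.14, 3.14].

INTERFACE

Orientations are given as [roll, pitch, yaw] about the fixed x, y, z axes, in that order (R = Rz(yaw) Ry(pitch) Rx(roll)).
In Python, from bench import state, snapshot, calibration, job_done, tip_extent gives the robot as it stands. The module is installed in compiled form; this text tells all that it offers.
- The arm moves only by the tool servo_tool, never from a script. Its argument "commands" is a list of rows, each a list of 7 numbers: the turn, a rotation vector about the tool's x, y, z in rad, then the shift along the tool's x, y, z in mm, then the opening in per cent of the stroke, from 0 (shut) to 100 (fully open). In form: [[wx, wy, wz, tx, ty, tz, hand], ...]. A call has exactly 10 rows; each row is the pose to reach, as a shift and turn from the pose commanded when the call began, along the tool's axes at that moment; what a row does not reach only later rows make up. A row lasts 1/12 s, in which the tool goes at most 41.7 mm and 7.16 degrees, less where a joint would pass 70% of its speed; a pose out of reach is approached as far as the arm can. A call with a gripper value outside its range is refused whole. The fingers move at their own pace and stop on an object; the grip force is fixed at half the most. Time passes only in rows, so rows that repeat a pose let the fingers close, or fill a call up. It gives the time, the measured TCP pose, the force, the opening and the grip force at its end, in the units of the state.
- state(): the state, without advancing time (a new reading comes with each control period).
- snapshot(name): name is "scene" or "top" or "wrist"; returns the picture (420x560x3 uint8, red, green, blue); there is no depth.
- calibration(name): a dict with "fx", "fy", "cx", "cy" (pixels), "R" (3x3) and "t" (3): a world point X has camera coordinates R X + t; the wrist camera has in their place "hand_eye" (4x4, takes a point from camera to tool coordinates, whose origin is the TCP and whose axes are the flange's). Camera axes: x right, y down, z forward; pixel columns grow to the right and rows downward; lengths in mm; the calibration is good to about 2 mm. The wrist camera is an equidistant fisheye: a pixel r from the principal point sees the ray r / f radians off the axis. A picture is of the moment at which its call begins: read the wrist's pose just before it. calibration takes no time and is no camera call.
- job_done(): hands the job in; it is judged then, once.
The state is a dict: "t": time; "joint_pos": joint angles; "joint_velocities": joint speeds; "effort": joint torques, N m; "ee_pos": TCP position; "ee_rot": TCP orientation; "ft_force": force on the tool from outside, world axes, zero at the start; "torque": the same for the moment, N m; "grip_width": finger opening in mm; "grip_force": force on a finger pad.
Only numpy, scipy, OpenCV 4.12 (cv2) and the standard library are available. Lean on these libraries where they do the work, as an engineer would, in place of code of your own. Each camera call takes 0.05 s, during which the arm holds its last target. There are 200 camera calls.

## Working session

There is one attempt and no reset: what is moved stays moved. The work goes in short steps, Python scripts to look and compute and a tool call to move; the robot and the scene stay as the last step left them, time stands still between calls to the robot, and variables do not carry over. Pictures are saved under pics/ and viewed, at most 10 in all, crops included, and the job is handed in when it is done.

Besides the shell and the picture viewer there is one more tool, called after ">>>" as name([rows], argument=value, ...), one row to a line, values as JSON. servo_tool: Moves the arm, as the interface text tells. Its arguments: {"type":"object","properties":{"commands":{"type":"array","items":{"type":"array","items":{"type":"number"}}}},"required":["commands"]}

```bash
mkdir -p pics; python3 - <<'E'
from bench import *
import cv2,numpy as np
print(state(),tip_extent)
for n in("scene","top","wrist"):
    im=snapshot(n); cv2.imwrite(f"pics/{n}0.png",im[:,:,::-1]); print(n,calibration(n))
E
```

```text
{'t': 0.0, 'joint_pos': array([-1.32121083,  0.53720699, -0.00444733,  1.53889715,  0.0026063 ,
        1.06729157, -0.07119335]), 'joint_velocities': array([ 0.00049105, -0.00191304,  0.00063318,  0.00019319, -0.00043982,
        0.00017836, -0.00035489]), 'effort': array([-1.80209622e-04, -5.83398736e+01,  1.04870450e+00, -2.59109831e+01,
        1.23506653e-02,  9.28267051e-03,  2.68839023e-05]), 'ee_pos': array([201.69062953, 617.2812222 , 255.37714854]), 'ee_rot': array([-3.13980026e+00,  1.32554190e-04,  2.82589645e+00]), 'ft_force': array([ 0.11962806, -1.22357126,  0.12211987]), 'torque': array([-0.05125485, -0.0265978 ,  0.02814192]), 'grip_force': 0.0, 'grip_width': 85.83006415018566} 25.0
scene {'fx': 511.6563340111524, 'fy': 511.6563340111524, 'cx': 288.3771418442546, 'cy': 208.512832327149, 'R': array([[ 0.74031582, -0.67208894,  0.01513087],
       [-0.49814491, -0.56354982, -0.65898653],
       [ 0.45142456,  0.48032079, -0.75200253]]), 't': array([-153.99553509,  438.8561646 ,  604.98879539])}
top {'fx': 537.5544932563829, 'fy': 537.5544932563829, 'cx': 279.8994777271946, 'cy': 218.69821194871648, 'R': array([[ 0.02300145, -0.99939748,  0.02599233],
       [-0.98266765, -0.02738477, -0.18334223],
       [ 0.18394356, -0.02132469, -0.98270546]]), 't': array([259.64369483, 481.66369319, 965.9884443 ])}
wrist {'fx': 325.19226210127806, 'fy': 325.19226210127806, 'cx': 278.8476940573425, 'cy': 214.07411704226917, 'hand_eye': array([[ 1.71232231e-04, -9.48856978e-01, -3.15706201e-01,
         8.22074298e+01],
       [ 9.99999979e-01,  1.27751742e-04,  1.58419746e-04,
        -1.29237959e+00],
       [-1.09985664e-04, -3.15706222e-01,  9.48856981e-01,
        -1.17086818e+02],
       [ 0.00000000e+00,  0.00000000e+00,  0.00000000e+00,
         1.00000000e+00]])}
```

View pics/scene0.png

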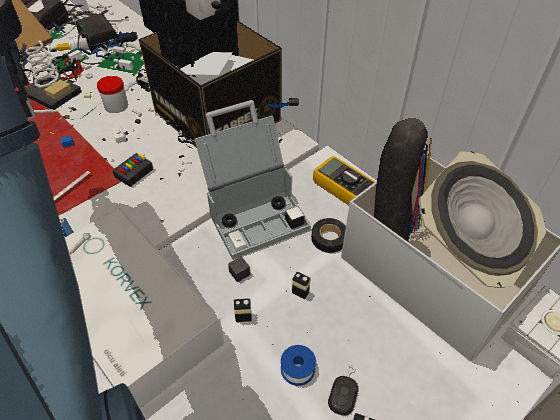

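View pics/top0.png

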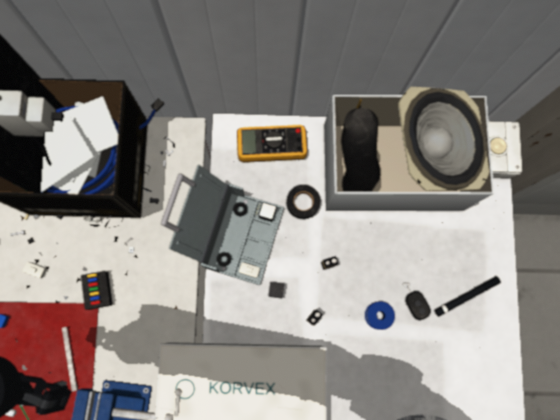

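The scene shows the case near (255,195), the relay at (238,269), batteries at (301,284) and (242,310). In the top view, the relay is at (277,289), batteries at (330,263) and (315,317), and the lid bar at (178,202).

```bash
python3 - <<'E'
import cv2
a=cv2.imread("pics/top0.png")[150:335,155:355]; cv2.imwrite("pics/topc.png",cv2.resize(a,(800,600)[:1]*1+(592,) if 0 else (640,592),interpolation=cv2.INTER_CUBIC) if 0 else cv2.resize(a,None,fx=3.2,fy=3.2,interpolation=cv2.INTER_CUBIC))
a=cv2.imread("pics/scene0.png")[90:330,180:360]; cv2.imwrite("pics/scc.png",cv2.resize(a,None,fx=2.5,fy=2.5,interpolation=cv2.INTER_CUBIC))
E
```

```text
(no output)
```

View pics/topc.png

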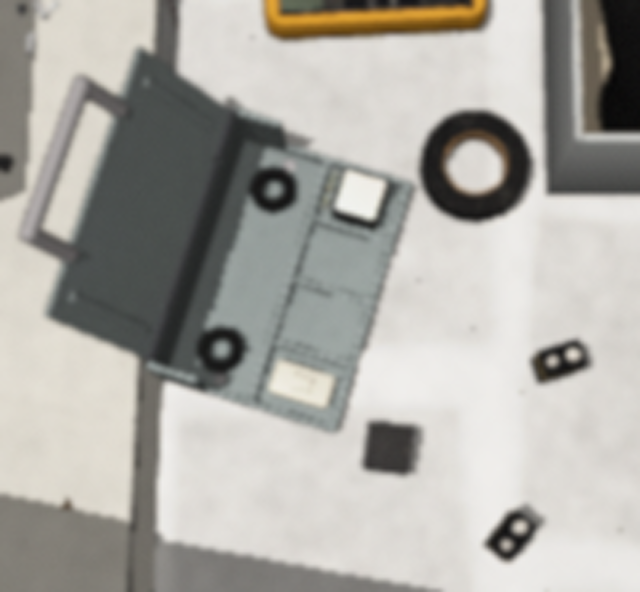

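View pics/scc.png

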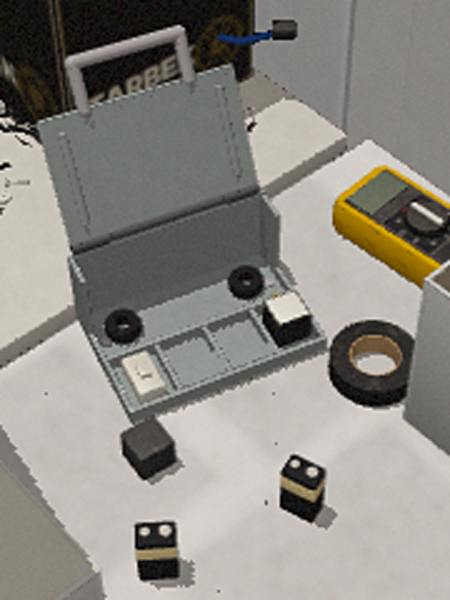

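The crop shows the case front edge running from (413,185) to (340,430), with the empty cells at about (340,255) and (315,320). The relay is at (392,446), batteries at (560,358) and (514,532).

```bash
cat > h.py <<'E'
from bench import *
import numpy as np, cv2
from scipy.spatial.transform import Rotation as Ro
def ray(n,uv,st=None):
    c=calibration(n); uv=np.array(uv,float)
    if n!="wrist":
        d=c["R"].T@np.r_[(uv[0]-c["cx"])/c["fx"],(uv[1]-c["cy"])/c["fy"],1]; return -c["R"].T@c["t"],d
    st=st or state(); p=np.array([uv[0]-c["cx"],uv[1]-c["cy"]])/c["fx"]; r=np.hypot(*p)
    d=np.r_[p/max(r,1e-9)*np.sin(r),np.cos(r)]; R=Ro.from_euler("xyz",st["ee_rot"]).as_matrix(); H=c["hand_eye"]
    return R@H[:3,3]+st["ee_pos"],R@H[:3,:3]@d
def onz(n,uv,z,st=None):
    o,d=ray(n,uv,st); return o+d*(z-o[2])/d[2]
def proj(n,X):
    c=calibration(n); q=c["R"]@X+c["t"]; return q[:2]/q[2]*c["fx"]+[c["cx"],c["cy"]]
def tri(a,b):
    (o,d),(p,e)=a,b; s=np.linalg.lstsq(np.c_[d,-e],p-o,rcond=None)[0]; P,Q=o+d*s[0],p+e*s[1]; return (P+Q)/2,np.linalg.norm(P-Q)
def tc(u,v): return (155+u/3.2-.35,150+v/3.2-.35)
def sc(u,v): return (180+u/2.5-.3,90+v/2.5-.3)
E
python3 - <<'E'
from h import *
np.set_printoptions(precision=1,suppress=True)
for k,uv,z in [("rel corner",(368,424),26),("",(417,423),26),("",(415,473),26),("",(364,470),26),("batA",(562,358),48),("A terms",(551,361),48),("",(573,355),48),("batB t",(506,545),48),("",(520,522),48),("front R",(413,185),14),("frontL",(340,430),14),("sq",(338,258),4),("nar",(315,322),4),("tape",(475,165),19)]:
    print(k,onz("top",tc(*uv),z))
for k,a,b in [("barL",(30,238),(74,62)),("barR",(82,82),(180,32)),("hingeL",(158,358),(76,248)),("hingeR",(232,105),(258,195))]:
    print(k,tri(ray("top",tc(*a)),ray("scene",sc(*b))))
for k,uv,z in [("batA",(303,470),48),("batB",(155,532),48),("rel",(148,433),26),("sq",(237,345),4),("nar",(190,362),4),("fR",(325,345),14),("fL",(132,415),14)]: print("s",k,onz("scene",sc(*uv),z))
E
```

```text
rel corner [357.2 287.8  26. ]
 [358.5 259.3  26. ]
 [329.6 259.8  26. ]
 [330.6 289.4  26. ]
batA [396.2 177.5  48. ]
A terms [394.3 183.9  48. ]
 [398.1 171.2  48. ]
batB t [289.9 208.5  48. ]
 [302.8 200.7  48. ]
front R [502.3 264.4  14. ]
frontL [354.1 304.1  14. ]
sq [458.  308.4   4. ]
nar [418.8 321.1   4. ]
tape [514.6 227.4  19. ]
barL (array([434.3, 457.1, 191. ]), np.float64(2.49810262283926))
barR (array([513.8, 437.3, 188.3]), np.float64(0.5097037597045656))
hingeL (array([386.3, 405.2,  80.8]), np.float64(1.26170002725069))
hingeR (array([534.3, 372.8,  62.6]), np.float64(4.93193791177117))
s batA [393.6 175.3  48. ]
s batB [293.1 203.2  48. ]
s rel [345.5 277.9  26. ]
s sq [453.8 309.4   4. ]
s nar [417.2 320.2   4. ]
s fR [497.1 260.2  14. ]
s fL [351.5 304.5  14. ]
```

The farther battery is A, at about (395,177). Moving over the case for a wrist look.

>>> servo_tool([
  [0,0,-0.05,-36,-29,0,100],
  [0,0,-0.05,-72,-58,0,100],
  [0,0,-0.05,-108,-87,0,100],
  [0,0,-0.05,-144,-116,0,100],
  [0,0,-0.05,-180,-145,0,100],
  [0,0,-0.05,-216,-174,0,100],
  [0,0,-0.05,-252,-203,0,100],
  [0,0,-0.05,-288,-232,0,100],
  [0,0,-0.05,-305,-243,0,100],
  [0,0,-0.05,-305,-243,0,100],
])

```text
t: 0.98
ee_pos: [419.7, 285.9, 256.3]
ee_rot: [-3.139, 0.002, 2.868]
ft_force: [0.5, -0.8, 0.1]
grip_width: 85.3
grip_force: 0.0
```

```bash
python3 - <<'E'
from h import *
st=state(); print(st['t'],st['ee_pos'],st['ee_rot'],st['joint_pos'])
im=snapshot("wrist"); cv2.imwrite("pics/w1.png",im[:,:,::-1])
cv2.imwrite("pics/w1b.png",cv2.resize(im[:,:,::-1],(800,600),interpolation=cv2.INTER_CUBIC))
import pickle; pickle.dump(st,open("w1.pkl","wb"))
E
```

```text
0.9833 [419.70458708 285.85733214 256.34810772] [-3.13941289e+00  2.05166405e-03  2.86831067e+00] [-0.77330634  0.29378778  0.10227551  1.91500972 -0.03309993  0.93508189
  0.64180174]
```

View pics/w1b.png

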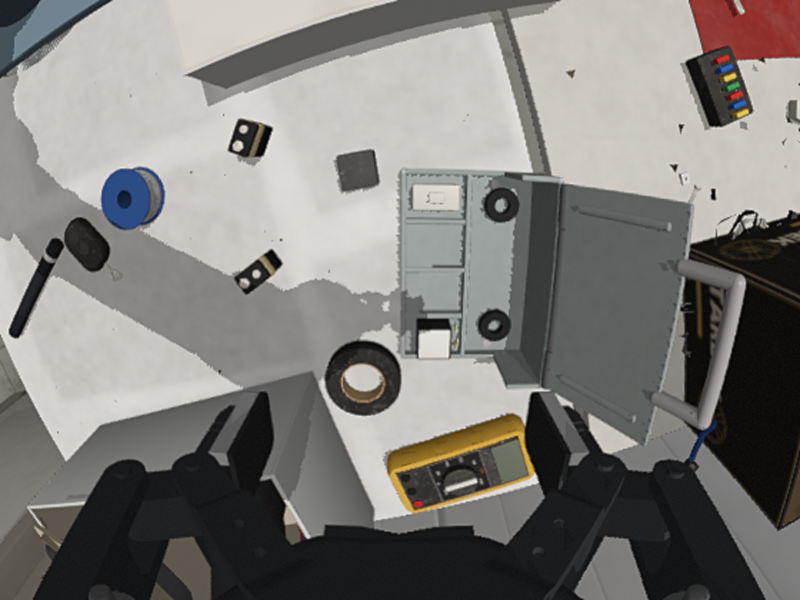

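The wrist view shows the case with empty cells around (432,245) and (432,292), the relay at (357,170) and the batteries at (258,271) and (249,140). I'll zoom in on the cells and relay.

```bash
python3 - <<'E'
import cv2
a=cv2.imread("pics/w1.png")[95:260,225:400]; cv2.imwrite("pics/w1c.png",cv2.resize(a,None,fx=3.6,fy=3.6,interpolation=cv2.INTER_CUBIC))
E
```

```text
(no output)
```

View pics/w1c.png

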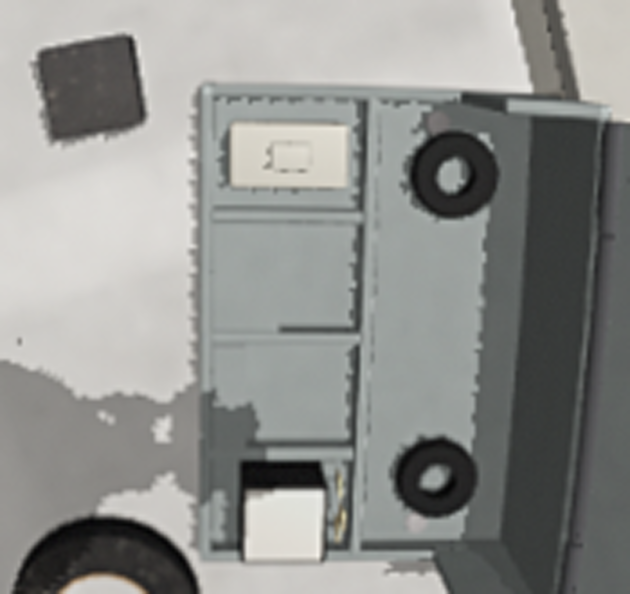

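```bash
python3 - <<'E'
from h import *
import pickle; st=pickle.load(open("w1.pkl","rb"))
np.set_printoptions(precision=1,suppress=True)
w=lambda u,v:(225+u/3.6-.36,95+v/3.6-.36)
P=lambda u,v,z:onz("wrist",w(u,v),z,st)
fR=P(205,555,14);fL=P(205,88,14); print("front",fR,fL,np.linalg.norm(fL-fR))
y=(fL-fR)/np.linalg.norm(fL-fR); x=np.r_[y[1],-y[0],0]; a=np.degrees(np.arctan2(x[1],x[0])); print("yaw case",a)
o=(fR+fL)/2+55*x; print("centre",o)
loc=lambda p:np.array([(p-o)@x,(p-o)@y])
for n,u,v,z in [("rib12",362,215,14),("rib23",358,337,14),("rib34",355,450,14),("narFL floor",215,225,4),("narBR floor",352,326,4),("nar c",285,275,4),("sqFL",213,344,4),("sqBR",350,440,4),("white FL",230,122,22),("white BR",348,188,22),("grommet",452,175,14),("grommet2",436,475,14),("backpanel base",505,330,4),("blackFL",243,488,31),("blackBR",325,560,31),("wallrearL",607,105,70)]:
    p=P(u,v,z); print(n,p,loc(p))
print("relay",[P(*q,26)[:2] for q in [(40,50),(130,36),(145,120),(52,138)]])
# battery in 800x600
b=lambda u,v,z:onz("wrist",(u/1.42857-.15,v/1.42857-.15),z,st)
print("bat terms",b(247,285,48),b(265,268,48),"tape",b(363,378,19))
print("bar",[tri(ray("wrist",(u/1.42857-.15,v/1.42857-.15),st),ray("scene",sc(*q))) for (u,v),q in [((737,275),(74,62)),((703,424),(180,32))]])
E
```

```text
front [499.4 265.2  14. ] [351.4 306.3  14. ] 153.60092847175557
yaw case 74.47777370475133
centre [440.1 338.7  14. ]
rib12 [401.9 342.8  14. ] [-6.3 37.9]
rib23 [439.6 332.2  14. ] [-6.4 -1.3]
rib34 [476.4 322.5  14. ] [ -5.9 -39.4]
narFL floor [394.6 297.6   4. ] [-51.8  32.9]
narBR floor [438.3 331.9   4. ] [-7.1 -0.1]
nar c [416.2 315.    4. ] [-29.3  16.7]
sqFL [432.1 286.6   4. ] [-52.4  -6.2]
sqBR [476.3 322.1   4. ] [ -6.3 -39.3]
white FL [363.  310.7  22. ] [-47.6  66.8]
white BR [391.4 339.9  22. ] [-11.9  47.2]
grommet [396.7 373.4  14. ] [21.8 51.1]
grommet2 [492.5 346.9  14. ] [ 21.9 -48.3]
backpanel base [452.9 381.4   4. ] [44.6 -0.9]
blackFL [472.8 284.8  31. ] [-43.2 -45.9]
blackBR [504.1 304.   31. ] [-16.3 -71. ]
wallrearL [379.3 409.4  70. ] [51.8 77.5]
relay [array([326.5, 263. ]), array([330.1, 289.5]), array([355.4, 286.8]), array([352.7, 258.9])]
bat terms [397.8 171.4  48. ] [389.5 189.9  48. ] tape [508.5 227.5  19. ]
bar [(array([422.1, 440.2, 207.7]), np.float64(5.377368371775965)), (array([511.7, 435.1, 190.2]), np.float64(0.5743417821453265))]
```

```bash
python3 - <<'E'
from h import *
import pickle; st=pickle.load(open("w1.pkl","rb"))
np.set_printoptions(precision=1,suppress=True)
W=lambda u,v:ray("wrist",(u/1.42857-.15,v/1.42857-.15),st)
print(tri(W(187,75),ray("top",(327,346))),tri(W(187,75),ray("scene",(221,322))),onz("wrist",(208/1.42857,105/1.42857),0,st))
from scipy.spatial.transform import Rotation
s=state(); R=Ro.from_euler("xyz",s['ee_rot']).as_matrix()
print(R.T@(np.array([343,275,110])-s['ee_pos']))
E
```

```text
(array([244.6, 188.1,  82.3]), np.float64(4.959367284503177)) (array([240.7, 185.8,  73.3]), np.float64(2.061022224772359)) [248.8 168.1   0. ]
[ 72.  -30.6 146.3]
```

>>> servo_tool([
  [0,0,0.12,8,-4,15,60],
  [0,0,0.24,16,-8,30,60],
  [0,0,0.36,24,-12,45,60],
  [0,0,0.48,32,-15,60,60],
  [0,0,0.6,40,-18,75,60],
  [0,0,0.72,48,-21,90,60],
  [0,0,0.84,56,-24,105,60],
  [0,0,0.96,64,-27,120,60],
  [0,0,1.08,72,-30,135,60],
  [0,0,1.2,72,-30,146,60],
])

```text
t: 1.87
ee_pos: [336.6, 281.8, 109.0]
ee_rot: [-3.139, 0.001, 1.672]
ft_force: [-1.0, -0.2, -0.4]
grip_width: 51.5
grip_force: 0.0
```

```bash
cat >> h.py <<'E'
def togo(p,yaw,s=None):
    s=s or state(); Rn=Ro.from_euler("xyz",s['ee_rot']); Rt=Ro.from_euler("xyz",[np.pi,0,yaw])
    return np.round((Rn.inv()*Rt).as_rotvec(),3),np.round(Rn.inv().apply(np.array(p)-s['ee_pos']),1)
E
python3 - <<'E'
from h import *
print(state()['ee_rot'],togo([343,275,36],np.radians(85)))
E
```

```text
[-3.13912704e+00  1.25374874e-03  1.67158200e+00] (array([-0.002,  0.001,  0.188]), array([-7.3,  5.9, 73. ]))
```

>>> servo_tool([
  [0,0,0.09,0,0,0,60],
  [0,0,0.18,0,0,0,60],
  [0,0,0.18,0,0,0,60],
  [0,0,0.18,0,0,0,60],
  [0,0,0.18,0,0,0,60],
  [0,0,0.18,0,0,0,60],
  [0,0,0.18,0,0,0,60],
  [0,0,0.18,0,0,0,60],
  [0,0,0.18,0,0,0,60],
  [0,0,0.18,0,0,0,60],
])

```text
t: 2.7
ee_pos: [339.0, 282.1, 110.3]
ee_rot: [3.142, -0.0, 1.496]
ft_force: [-0.9, -0.1, -0.5]
grip_width: 51.2
grip_force: 0.0
```

```bash
python3 - <<'E'
from h import *
st=state();print(st['joint_pos'],togo([343,275,36],np.radians(85)))
im=snapshot("wrist"); a=cv2.resize(im[:,:,::-1],(800,600),interpolation=cv2.INTER_CUBIC); cv2.imwrite("pics/w2.png",a)
# relay centre: dark blob on white near projected place
c=calibration("wrist");H=c["hand_eye"];R=Ro.from_euler("xyz",st["ee_rot"]).as_matrix()
q=H[:3,:3].T@(R.T@(np.array([343,275,26])-st['ee_pos'])-H[:3,3]); th=np.arccos(q[2]/np.linalg.norm(q)); uv=q[:2]/np.hypot(*q[:2])*th*c['fx']+[c['cx'],c['cy']]
print(uv*1.42857)
E
```

```text
[-1.07001072  0.45507936  0.33140455  2.19043557 -0.28416068  0.53546804
 -0.59896782] (array([ 0.   , -0.   ,  0.012]), array([-6.8,  4.5, 74.3]))
[410.49019186 345.98374017]
```

View pics/w2.png

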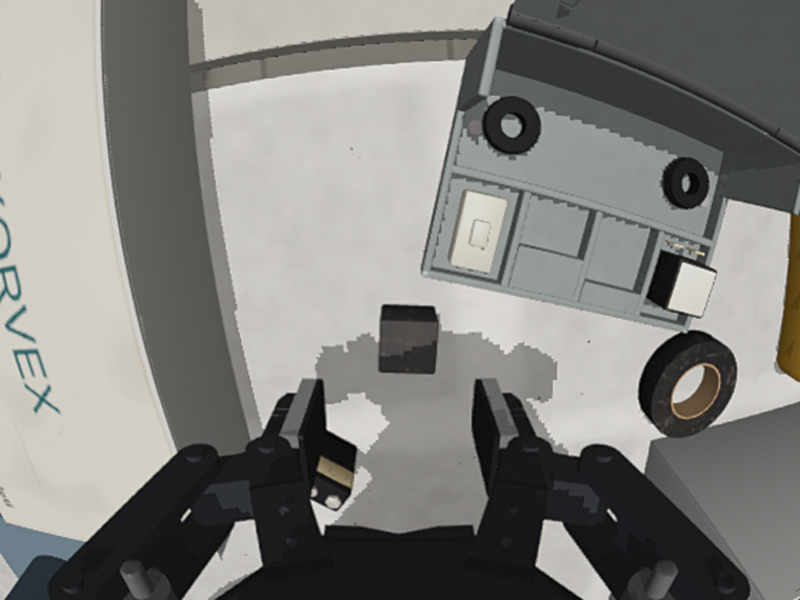

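This view shows a step inside the empty cells: the narrow cavity is the rear part near (555,225) and the square one near (617,250). The relay is at (409,335). I'll crop to measure.

```bash
python3 - <<'E'
from h import *
a=cv2.resize(cv2.imread("pics/w2.png"),(560,420),interpolation=cv2.INTER_AREA)[115:285,260:480]
a=cv2.resize(a,None,fx=3.5,fy=3.5,interpolation=cv2.INTER_CUBIC); a=cv2.convertScaleAbs(a,alpha=1.4,beta=-20)
a[600-150:]=cv2.convertScaleAbs(a[600-150:],alpha=1,beta=0)
cv2.imwrite("pics/w2c.png",a)
E
```

```text
(no output)
```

View pics/w2c.png

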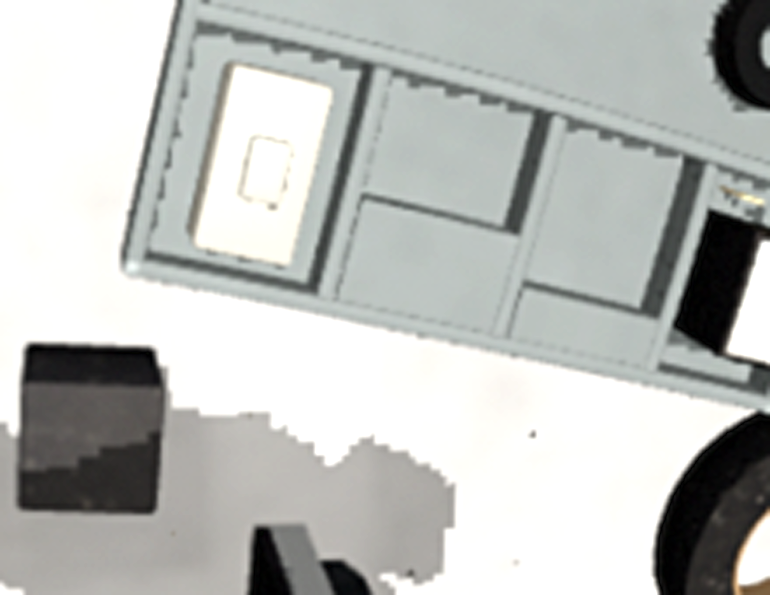

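```bash
python3 - <<'E'
from h import *
np.set_printoptions(precision=1,suppress=True)
st=state()
P=lambda u,v,z:onz("wrist",(260+u/3.5-.36,115+v/3.5-.36),z,st)
print("relay",[P(*q,26)[:2] for q in [(26,382),(162,382),(158,512),(18,508)]],P(91,446,26))
fL=P(128,266,14); 
a=np.radians(74.7); x=np.array([np.cos(a),np.sin(a),0]); y=np.array([-x[1],x[0],0])
o=fL+55*x-77*y
print(o)
loc=lambda p:np.array([(p-o)@x,(p-o)@y])
for n,u,v,z in [("ribA top back",380,68,14),("ribA front",325,290,14),("ribB",555,115,14),("ribBf",503,330,14),("ribC",708,165,14),("rib Cf",660,362,14),
 ("nBL",390,80,4),("nBR",535,115,4),("nstepL",362,197,14),("nstepR",520,233,14),("sBL",560,128,4),("sBR",683,160,4),("sstepL",523,285,14),("sstepR",660,318,14),("rear rib front edge",470,92,14),("front",400,318,14)]:
    p=P(u,v,z); print(n,p,loc(p))
E
```

```text
relay [array([330.5, 289.2]), array([356.1, 287.3]), array([354.1, 259.9]), array([326.6, 262.9])] [341.8 275.2  26. ]
[440.2 339.9  14. ]
ribA top back [402.1 343.1  14. ] [-7.  37.6]
ribA front [390.2 299.6  14. ] [-52.   37.6]
ribB [439.  332.9  14. ] [-7.  -0.7]
ribBf [428.6 288.6  14. ] [-52.6  -2.3]
ribC [476.2 321.9  14. ] [ -7.9 -39.5]
rib Cf [467.4 278.5  14. ] [-52.  -42.4]
nBL [406.9 339.7   4. ] [-9.  32.1]
nBR [438.8 331.7   4. ] [-8.3 -0.8]
nstepL [397.9 318.   14. ] [-32.3  35. ]
nstepR [431.6 309.   14. ] [-32.1   0.2]
sBL [444.6 328.8   4. ] [-9.6 -7.2]
sBR [475.6 321.2   4. ] [ -8.7 -39.1]
sstepL [432.7 298.   14. ] [-42.4  -3.8]
sstepR [466.4 288.7  14. ] [-42.5 -38.8]
rear rib front edge [420.5 337.9  14. ] [-7.1 18.5]
front [405.8 292.7  14. ] [-54.6  20.7]
```

>>> servo_tool([
  [0,0,0.01,-3,2,10,60],
  [0,0,0.01,-7,4,20,60],
  [0,0,0.01,-7,4,30,60],
  [0,0,0.01,-7,4,40,60],
  [0,0,0.01,-7,4,50,60],
  [0,0,0.01,-7,4,60,60],
  [0,0,0.01,-7,4,68,60],
  [0,0,0.01,-7,4,74,60],
  [0,0,0.01,-7,4,74,60],
  [0,0,0.01,-7,4,74,60],
])

```text
t: 3.58
ee_pos: [342.4, 274.7, 36.0]
ee_rot: [-3.141, 0.0, 1.486]
ft_force: [1.6, 0.1, 0.5]
grip_width: 51.1
grip_force: 0.0
```

>>> servo_tool([
  [0,0,0,0,0,0,0],
  [0,0,0,0,0,0,0],
  [0,0,0,0,0,0,0],
  [0,0,0,0,0,0,0],
  [0,0,0,0,0,0,0],
  [0,0,0,0,0,0,0],
  [0,0,0,0,0,0,0],
  [0,0,0,0,0,-15,0],
  [0,0,0,0,0,-35,0],
  [0,0,0,0,0,-50,0],
])

```text
t: 4.42
ee_pos: [342.6, 274.9, 87.5]
ee_rot: [3.141, -0.0, 1.486]
ft_force: [1.7, -0.0, 0.2]
grip_width: 26.6
grip_force: 58.9
```

```bash
python3 - <<'E'
from h import *
st=state();print(st['grip_width'],st['grip_force'],togo([453.2,309.8,86],np.radians(164.7)))
E
```

```text
26.55773628203126 58.929306864738464 (array([ 1.000e-03, -0.000e+00, -1.389e+00]), array([ 44.2, 107.3,   1.5]))
```

>>> servo_tool([
  [0,0,-0.12,4,10,0,0],
  [0,0,-0.24,8,20,0,0],
  [0,0,-0.36,13,30,0,0],
  [0,0,-0.48,17,40,0,0],
  [0,0,-0.6,22,52,0,0],
  [0,0,-0.72,26,64,0,0],
  [0,0,-0.84,31,76,0,0],
  [0,0,-0.96,35,88,0,0],
  [0,0,-1.08,40,100,0,0],
  [0,0,-1.2,44,107,0,0],
])

```text
t: 5.25
ee_pos: [454.5, 309.6, 86.8]
ee_rot: [3.14, 0.001, 2.691]
ft_force: [0.1, -0.4, -0.5]
grip_width: 26.5
grip_force: 58.9
```

>>> servo_tool([
  [0,0,-0.1,0,0,0,0],
  [0,0,-0.19,0,0,0,0],
  [0,0,-0.19,0,0,0,0],
  [0,0,-0.19,0,0,0,0],
  [0,0,-0.19,0,0,0,0],
  [0,0,-0.19,0,0,0,0],
  [0,0,-0.19,0,0,0,0],
  [0,0,-0.19,0,0,0,0],
  [0,0,-0.19,0,0,0,0],
  [0,0,-0.19,0,0,0,0],
])

```text
t: 6.08
ee_pos: [452.8, 309.6, 86.3]
ee_rot: [-3.142, 0.0, 2.876]
ft_force: [-0.3, -0.6, 0.1]
grip_width: 26.7
grip_force: 58.9
```

```bash
python3 - <<'E'
from h import *
import pickle
st=state();print(st['grip_width'],st['ee_pos'],togo([453.2,309.8,40.5],np.radians(164.7)))
im=snapshot("wrist");pickle.dump((st,im),open("w3.pkl","wb"))
a=cv2.resize(im[90:320,200:480,::-1],None,fx=2.6,fy=2.6,interpolation=cv2.INTER_CUBIC);cv2.imwrite("pics/w3.png",a)
E
```

```text
26.724334171880567 [452.75074976 309.63372006  86.31463077] (array([-0.   ,  0.   ,  0.001]), array([-0.4,  0.3, 45.8]))
```

View pics/w3.png

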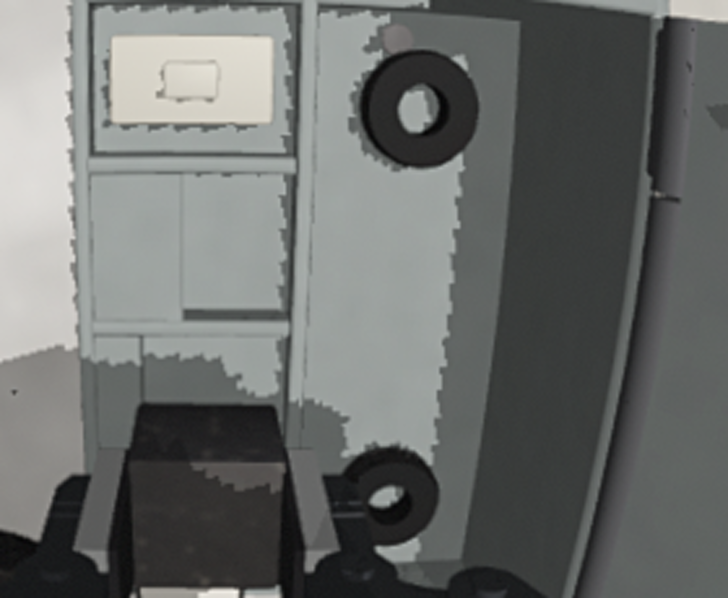

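The view shows ribs at v=165 and 327, steps at u=182 (narrow) and u=141 (square), and the rear rib's front edge at about u=292. The relay is held squarely above the cell.

```bash
python3 - <<'E'
from h import *
import pickle
st,_=pickle.load(open("w3.pkl","rb"))
np.set_printoptions(precision=1,suppress=True)
P=lambda u,v,z:onz("wrist",(200+u/2.6-.3,90+v/2.6-.3),z,st)
a=np.radians(74.7); x=np.array([np.cos(a),np.sin(a),0]); y=np.array([-x[1],x[0],0]); o=np.array([440.2,339.3,0])
loc=lambda p:np.array([(p-o)@x,(p-o)@y])
for n,u,v,z in [("ribA f",92,163,14),("ribA b",295,165,14),("ribB f",95,327,14),("ribB b",290,328,14),("nstep t",182,178,14),("nstep b",182,320,14),("sstep",141,340,14),("sstep",141,440,14),("rear front edge",297,180,14),("rr",292,320,14),("rr2",287,430,14),("relay side top L",132,460,43),("relay top R",286,462,43),("relbot?L",138,405,50),("R",278,406,50)]:
    p=P(u,v,z); print(n,p,loc(p))
E
```

```text
ribA f [390.3 298.7  14. ] [-52.3  37.5]
ribA b [402.8 342.8  14. ] [-6.5 37. ]
ribB f [427.8 287.9  14. ] [-52.9  -1.6]
ribB b [440.2 332.5  14. ] [-6.6 -1.8]
nstep t [399.1 317.4  14. ] [-31.9  33.9]
nstep b [431.6 308.3  14. ] [-32.1   0.1]
sstep [433.8 297.5  14. ] [-42.   -4.9]
sstep [459.2 289.9  14. ] [-42.7 -31.4]
rear front edge [406.3 342.4  14. ] [-5.9 33.5]
rr [438.4 333.4  14. ] [-6.1  0.2]
rr2 [466.1 325.7  14. ] [ -6.3 -28.6]
relay side top L [450.1 292.7  43. ] [-42.3 -21.8]
relay top R [459.3 324.4  43. ] [ -9.3 -22.3]
relbot?L [435.3 299.2  50. ] [-40.   -5.8]
R [442.8 326.   50. ] [-12.2  -6. ]
```

>>> servo_tool([
  [0,0,0,-0.5,1,8,0],
  [0,0,0,-0.5,1,16,0],
  [0,0,0,-0.5,1,24,0],
  [0,0,0,-0.5,1,30,0],
  [0,0,0,-0.5,1,35,0],
  [0,0,0,-0.5,1,39,0],
  [0,0,0,-0.5,1,42,0],
  [0,0,0,-0.5,1,44,0],
  [0,0,0,-0.5,1,45.5,0],
  [0,0,0,-0.5,1,45.5,0],
])

```text
t: 6.97
ee_pos: [453.7, 310.6, 41.1]
ee_rot: [3.141, 0.0, 2.876]
ft_force: [-0.1, 0.2, -0.3]
grip_width: 26.5
grip_force: 58.9
```

>>> servo_tool([
  [0,0,0,0,0,0.5,0],
  [0,0,0,0,0,0.8,0],
  [0,0,0,0,0,0.8,60],
  [0,0,0,0,0,0.8,60],
  [0,0,0,0,0,0.8,60],
  [0,0,0,0,0,0.8,60],
  [0,0,0,0,0,0.8,60],
  [0,0,0,0,0,-15,60],
  [0,0,0,0,0,-40,60],
  [0,0,0,0,0,-65,60],
])

```text
t: 7.8
ee_pos: [452.9, 310.0, 105.8]
ee_rot: [-3.14, -0.001, 2.876]
ft_force: [0.9, -0.5, 0.5]
grip_width: 51.2
grip_force: 0.0
```

```bash
python3 - <<'E'
from h import *
print(togo([395.5,179,115],np.radians(107)))
s=state();print(s['ee_pos'],s['joint_pos'])
E
```

```text
(array([-0.002, -0.   ,  1.008]), array([  21. , -141.4,   -8.9]))
[452.85541075 309.95545402 105.84934968] [-0.63589795  0.58076344 -0.06017065  1.90526308  0.05374596  0.65925226
  0.57629185]
```

>>> servo_tool([
  [0,0,0.11,2,-14,-10,80],
  [0,0,0.22,4,-28,-20,80],
  [0,0,0.33,6,-42,-30,80],
  [0,0,0.44,8,-56,-30,80],
  [0,0,0.55,10,-70,-30,80],
  [0,0,0.66,12,-84,-30,80],
  [0,0,0.77,15,-98,-30,80],
  [0,0,0.88,18,-114,-30,80],
  [0,0,0.98,21,-130,-30,80],
  [0,0,0.98,21,-141,-30,80],
])

```text
t: 8.63
ee_pos: [395.1, 178.6, 135.7]
ee_rot: [-3.14, 0.0, 1.892]
ft_force: [-0.1, -0.1, -0.4]
grip_width: 68.4
grip_force: 0.0
```

```bash
cat >> h.py <<'E'
def wproj(X,st):
    c=calibration("wrist");H=c["hand_eye"];R=Ro.from_euler("xyz",st["ee_rot"]).as_matrix()
    q=H[:3,:3].T@(R.T@(np.array(X)-st['ee_pos'])-H[:3,3]); th=np.arccos(q[2]/np.linalg.norm(q)); return q[:2]/np.hypot(*q[:2])*th*c['fx']+[c['cx'],c['cy']]
E
python3 - <<'E'
from h import *
import pickle
np.set_printoptions(precision=1,suppress=True)
st=state();im=snapshot("wrist");pickle.dump((st,im),open("w4.pkl","wb"));cv2.imwrite("pics/w4.png",im[:,:,::-1])
print(st['ee_pos'],st['ee_rot'])
u,v=wproj([395,178,48],st);print(u,v)
u,v=int(u),int(v);g=cv2.cvtColor(im,cv2.COLOR_RGB2GRAY)
m=(g>110).astype(np.uint8); n,l,s,c=cv2.connectedComponentsWithStats(m)
for i in range(1,n):
    if 6<s[i,4]<500 and abs(c[i]-[u,v]).max()<60: print(s[i],c[i],im[l==i].mean(0),onz("wrist",c[i],48,st)[:2])
E
```

```text
[395.1 178.6 135.7] [-3.1  0.   1.9]
280.8539672006507 232.5488047921324
[274 223   9   9  66] [277.9 226.8] [173.2 168.6 161.4] [391.8 181.3]
[272 239  13  10  94] [277.9 243.5] [168.5 164.2 157.2] [395.7 169.7]
```

>>> servo_tool([
  [0,0,0,-2.5,-2,10,80],
  [0,0,0,-2.5,-2,22,80],
  [0,0,0,-2.5,-2,36,80],
  [0,0,0,-2.5,-2,50,80],
  [0,0,0,-2.5,-2,64,80],
  [0,0,0,-2.5,-2,75,80],
  [0,0,0,-2.5,-2,82,80],
  [0,0,0,-2.5,-2,86,80],
  [0,0,0,-2.5,-2,86,80],
  [0,0,0,-2.5,-2,86,40],
])

```text
t: 9.52
ee_pos: [395.5, 177.1, 50.0]
ee_rot: [3.141, -0.0, 1.897]
ft_force: [-0.9, -0.2, 0.7]
grip_width: 57.6
grip_force: 0.0
```

>>> servo_tool([
  [0,0,0,0,0,0,0],
  [0,0,0,0,0,0,0],
  [0,0,0,0,0,0,0],
  [0,0,0,0,0,0,0],
  [0,0,0,0,0,0,0],
  [0,0,0,0,0,0,0],
  [0,0,0,0,0,0,0],
  [0,0,0,0,0,0,0],
  [0,0,0,0,0,-15,0],
  [0,0,0,0,0,-30,0],
])

```text
t: 10.35
ee_pos: [394.6, 176.6, 79.9]
ee_rot: [-3.14, 0.0, 1.896]
ft_force: [0.4, 0.4, -0.1]
grip_width: 16.4
grip_force: 58.8
```

```bash
python3 - <<'E'
from h import *
a=np.radians(74.7); x=np.array([np.cos(a),np.sin(a),0]); y=np.array([-x[1],x[0],0]); o=np.array([440.2,339.3,0])
p=o-19.2*x+17.3*y+[0,0,105]; print(p,togo(p,np.radians(164.7)))
E
```

```text
[418.4467941  325.34550133 105.        ] (array([-0.002, -0.   , -0.979]), array([133.3,  70.1, -25.2]))
```

>>> servo_tool([
  [0,0,-0.11,10,5,-15,0],
  [0,0,-0.22,24,12,-25,0],
  [0,0,-0.33,40,20,-25,0],
  [0,0,-0.44,56,29,-25,0],
  [0,0,-0.55,72,38,-25,0],
  [0,0,-0.66,88,46,-25,0],
  [0,0,-0.77,104,55,-25,0],
  [0,0,-0.88,120,63,-25,0],
  [0,0,-0.98,134,70,-25,0],
  [0,0,-0.98,134,70,-25,0],
])

```text
t: 11.18
ee_pos: [418.8, 330.0, 105.3]
ee_rot: [3.138, 0.0, 2.883]
ft_force: [0.4, 1.2, -0.6]
grip_width: 16.7
grip_force: 58.7
```

>>> servo_tool([
  [0,0,0,0,0,0,0],
  [0,0,0,0,0,0,0],
  [0,0,0,0,0,0,0],
  [0,0,0,0,0,5,0],
  [0,0,0,0,0,10,0],
  [0,0,0,0,0,15,0],
  [0,0,0,0,0,20,0],
  [0,0,0,0,0,25,0],
  [0,0,0,0,0,25,0],
  [0,0,0,0,0,25,0],
])

```text
t: 12.02
ee_pos: [418.4, 326.0, 79.3]
ee_rot: [-3.141, -0.0, 2.876]
ft_force: [-0.4, 0.0, -0.4]
grip_width: 16.4
grip_force: 58.7
```

```bash
python3 - <<'E'
from h import *
import pickle
a=np.radians(74.7); x=np.array([np.cos(a),np.sin(a),0]); y=np.array([-x[1],x[0],0]); o=np.array([440.2,339.3,0])
p=o-19.2*x+17.9*y+[0,0,54.5]; print(p,togo(p,np.radians(164.7)),state()['grip_width'])
st=state();im=snapshot("wrist");pickle.dump((st,im),open("w5.pkl","wb"))
cv2.imwrite("pics/w5.png",cv2.resize(im[150:370,180:430,::-1],None,fx=2.7,fy=2.7,interpolation=cv2.INTER_CUBIC))
g=cv2.cvtColor(im,cv2.COLOR_RGB2GRAY)
top=st['ee_pos'][2]-50+48; u,v=wproj([*st['ee_pos'][:2],top],st); print(u,v)
m=(g>130).astype(np.uint8); n,l,s,c=cv2.connectedComponentsWithStats(m)
for i in range(1,n):
    if 10<s[i,4]<600 and abs(c[i]-[u,v]).max()<50: print(s[i],c[i],im[l==i].mean(0),onz("wrist",c[i],top,st)[:2]-st['ee_pos'][:2])
E
```

```text
[417.86805965 325.50382516  54.5       ] (array([-0.001, -0.   ,  0.001]), array([ 0.4, -0.6, 24.8])) 16.375596440888298
281.62889488802045 306.21605617005724
[273 265  25   9 150] [286.08       267.84666667] [156.6        142.78       110.44666667] [-18.13037056   6.75721753]
[279 288   6   9  20] [282.3 291.5] [135.5  131.45 125.15] [-7.38446426  2.27394889]
[273 311  15  12  81] [280.77777778 316.4691358 ] [142.64197531 138.38271605 131.69135802] [ 5.37725362 -1.83279045]
```

>>> servo_tool([
  [0,0,0,0,-0.5,4,0],
  [0,0,0,0,-0.5,8,0],
  [0,0,0,0,-0.5,12,0],
  [0,0,0,0,-0.5,16,0],
  [0,0,0,0,-0.5,19,0],
  [0,0,0,0,-0.5,21,0],
  [0,0,0,0,-0.5,23,0],
  [0,0,0,0,-0.5,24,0],
  [0,0,0,0,-0.5,25,0],
  [0,0,0,0,-0.5,25,0],
])

```text
t: 12.9
ee_pos: [418.6, 325.7, 54.7]
ee_rot: [3.142, 0.0, 2.876]
ft_force: [0.3, -0.2, 0.7]
grip_width: 15.9
grip_force: 58.7
```

>>> servo_tool([
  [0,0,0,0,0,0.4,0],
  [0,0,0,0,0,0.7,0],
  [0,0,0,0,0,0.7,45],
  [0,0,0,0,0,0.7,45],
  [0,0,0,0,0,0.7,45],
  [0,0,0,0,0,0.7,45],
  [0,0,0,0,0,0.7,45],
  [0,0,0,0,0,-20,45],
  [0,0,0,0,0,-55,45],
  [0,0,0,0,0,-95,45],
])

```text
t: 13.73
ee_pos: [417.3, 324.7, 149.3]
ee_rot: [-3.138, -0.002, 2.876]
ft_force: [1.6, 1.2, 1.0]
grip_width: 38.4
grip_force: 0.0
```

>>> servo_tool([
  [0,0,0,0,-20,-30,45],
  [0,0,0,0,-40,-60,45],
  [0,0,0,0,-60,-90,45],
  [0,0,0,0,-60,-110,45],
  [0,0,0,0,-60,-110,45],
  [0,0,0,0,-60,-110,45],
  [0,0,0,0,-60,-110,45],
  [0,0,0,0,-60,-110,45],
  [0,0,0,0,-60,-110,45],
  [0,0,0,0,-60,-110,45],
])

```text
t: 14.57
ee_pos: [402.4, 267.8, 258.8]
ee_rot: [-3.14, -0.001, 2.876]
ft_force: [-0.0, -0.0, 0.3]
grip_width: 38.5
grip_force: 0.0
```

```bash
python3 - <<'E'
from h import *
import pickle
st=state();im=snapshot("wrist");pickle.dump((st,im),open("w6.pkl","wb"));print(st['ee_pos'],st['joint_pos'])
cv2.imwrite("pics/w6.png",cv2.resize(im[:,:,::-1],(800,600),interpolation=cv2.INTER_CUBIC))
E
```

```text
[402.36569007 267.78977965 258.81244356] [-0.60361309  0.25375296 -0.08965369  1.95985993  0.02785548  0.93103737
  0.5983949 ]
```

View pics/w6.png

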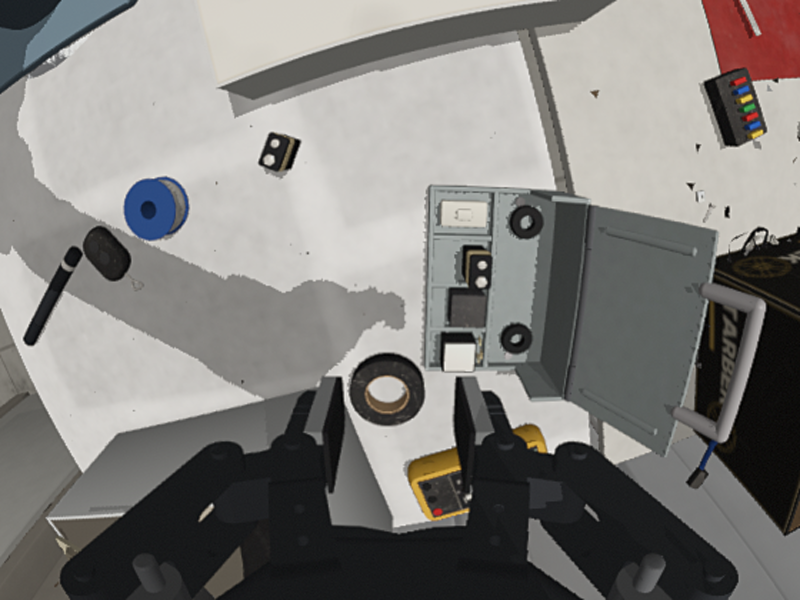

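The battery and relay both stand in their cells: terminals at (481,268) and (482,283), relay top at (467,307). The handle bar runs from (755,310) to (725,430).

```bash
python3 - <<'E'
from h import *
import pickle
np.set_printoptions(precision=1,suppress=True)
st,_=pickle.load(open("w6.pkl","rb"));st1=pickle.load(open("w1.pkl","rb"))
a=np.radians(74.7); x=np.array([np.cos(a),np.sin(a),0]); y=np.array([-x[1],x[0],0]); o=np.array([440.2,339.3,0])
loc=lambda p:np.array([(p-o)@x,(p-o)@y])
W=lambda u,v:(u/1.42857-.15,v/1.42857-.15)
print("bat",[loc(onz("wrist",W(*q),52,st)) for q in [(482,267),(482,283)]],"rel",loc(onz("wrist",W(467,307),30,st)))
for n,q in [("top",[tc(30,240),tc(82,84)]),("scene",[sc(74,62),sc(182,30)])]:
    print(n,[loc(onz(n,k,188.6)) for k in q])
print("w1",[loc(onz("wrist",W(*k),188.6,st1)) for k in [(736,285),(710,412)]])
print("w6",[loc(onz("wrist",W(*k),188.6,st)) for k in [(755,312),(728,425)]])
E
```

```text
bat [array([-20.1,  22.3]), array([-19.4,  10.3])] rel [-26.3 -15.6]
top [array([112.6,  38.7]), array([113.5, -44.4])]
scene [array([114.7,  34.7]), array([115.1, -47. ])]
w1 [array([111.6,  36.6]), array([115.1, -36.9])]
w6 [array([110.9,  34.7]), array([114.5, -36. ])]
```

```bash
python3 - <<'E'
from h import *
np.set_printoptions(precision=1,suppress=True)
a=np.radians(74.7); x=np.array([np.cos(a),np.sin(a),0]); y=np.array([-x[1],x[0],0]); o=np.array([440.2,339.3,0])
loc=lambda p:np.array([(p-o)@x,(p-o)@y])
p,e=tri(ray("top",(132,205)),ray("scene",(193,85)));print("carton top",p,e,loc(p)); p=onz("top",(143,215),0);print("bottom",p,loc(p))
p=o+113.5*x-3*y+[0,0,265]; print(p,togo(p,np.radians(164.7)))
E
```

```text
carton top [449.8 506.  219.8] 14.890010794103027 [163.4  34.7]
bottom [482.5 536.8   0. ] [201.6  11.3]
[473. 448. 265.] (array([-0., -0.,  0.]), array([-20.9, 192.4,  -6.3]))
```

>>> servo_tool([
  [0,0,0,-2,20,-6,45],
  [0,0,0,-4,42,-6,45],
  [0,0,0,-7,66,-6,45],
  [0,0,0,-10,90,-6,45],
  [0,0,0,-13,114,-6,45],
  [0,0,0,-16,138,-6,45],
  [0,0,0,-18,160,-6,45],
  [0,0,0,-20,178,-6,45],
  [0,0,0,-21,192,-6,45],
  [0,0,0,-21,192,-6,45],
])

```text
t: 15.45
ee_pos: [473.1, 450.5, 264.8]
ee_rot: [3.141, -0.001, 2.878]
ft_force: [-0.5, 0.6, -0.7]
grip_width: 38.8
grip_force: 0.0
```

```bash
python3 - <<'E'
from h import *
import pickle
np.set_printoptions(precision=1,suppress=True)
a=np.radians(74.7); x=np.array([np.cos(a),np.sin(a),0]); y=np.array([-x[1],x[0],0]); o=np.array([440.2,339.3,0])
st=state();print(st['joint_pos'],togo(o+113.5*x-3*y+[0,0,194.6],np.radians(164.7),st))
im=snapshot("wrist");g=cv2.cvtColor(im,cv2.COLOR_RGB2GRAY);cv2.imwrite("pics/w7.png",im[:,:,::-1])
# bar profile: sample grey along case x at several y
for yy in (-20,-3,15,30):
    X=[o+k*x+yy*y+[0,0,188.6] for k in range(85,145,2)]
    uv=[wproj(q,st) for q in X]; print(yy,uv[0],[int(g[int(round(v)),int(round(u))]) if 0<=v<420 and 0<=u<560 else -1 for u,v in uv])
E
```

```text
[-0.8  0.5 -0.1  1.5  0.1  1.1  0.4] (array([ 0., -0.,  0.]), array([-0.7, -2.5, 70.2]))
-20 [234.3 264.4] [95, 20, 83, 80, 81, 81, 87, 96, 215, 209, 209, 129, 108, 112, 111, 101, 122, 208, 206, 206, 204, 203, 204, 205, 205, 205, 203, 203, 173, 14]
-3 [233.  241.2] [80, 82, 82, 82, 81, 81, 81, 98, 211, 211, 143, 113, 160, 165, 175, 139, 186, 203, 203, 202, 202, 203, 203, 204, 204, 203, 204, 204, 206, 205]
15 [231.8 214.9] [82, 81, 93, 103, 103, 103, 118, 159, 104, 109, 107, 111, 156, 171, 175, 163, 170, 205, 203, 204, 204, 204, 203, 203, 204, 205, 206, 206, 206, 205]
30 [230.8 191.9] [102, 102, 102, 102, 102, 101, 93, 165, 108, 107, 210, 181, 156, 172, 177, 165, 190, 203, 202, 202, 203, 205, 205, 203, 201, 203, 205, 205, 208, 139]
```

>>> servo_tool([
  [0,0,0,0,-1,4,45],
  [0,0,0,0,-1,10,45],
  [0,0,0,0,-1,18,45],
  [0,0,0,0,-1,26,45],
  [0,0,0,0,-1,36,45],
  [0,0,0,0,-1,46,45],
  [0,0,0,0,-1,56,45],
  [0,0,0,0,-1,64,45],
  [0,0,0,0,-1,70,45],
  [0,0,0,0,-1,70,45],
])

```text
t: 16.33
ee_pos: [472.6, 446.0, 194.0]
ee_rot: [-3.139, -0.001, 2.876]
ft_force: [0.5, 0.2, 0.4]
grip_width: 38.3
grip_force: 0.0
```

>>> servo_tool([
  [0,0,0,0,0,0,30],
  [0,0,0,0,0,0,20],
  [0,0,0,0,0,0,10],
  [0,0,0,0,0,0,0],
  [0,0,0,0,0,0,0],
  [0,0,0,0,0,0,0],
  [0,0,0,0,0,0,0],
  [0,0,0,0,0,0,0],
  [0,0,0,0,0,0,0],
  [0,0,0,0,0,0,0],
])

```text
t: 17.17
ee_pos: [473.6, 447.3, 196.4]
ee_rot: [3.14, 0.001, 2.876]
ft_force: [0.8, 2.1, 4.6]
grip_width: 7.7
grip_force: 59.0
```

>>> servo_tool([
  [0,0,0,0,-2.9,-1.5,0],
  [0,0,0,0,-5.8,-2.8,0],
  [0,0,0,0,-8.7,-4.1,0],
  [0,0,0,0,-11.6,-5.3,0],
  [0,0,0,0,-14.6,-6.5,0],
  [0,0,0,0,-17.6,-7.6,0],
  [0,0,0,0,-20.7,-8.5,0],
  [0,0,0,0,-23.7,-9.5,0],
  [0,0,0,0,-26.8,-10.3,0],
  [0,0,0,0,-29.9,-11.1,0],
])

```text
t: 18.0
ee_pos: [465.6, 418.9, 207.9]
ee_rot: [3.138, 0.001, 2.876]
ft_force: [2.4, 5.6, 5.0]
grip_width: 8.0
grip_force: 58.5
```

```bash
python3 - <<'E'
from h import *
s=state();print(s['ee_pos'],s['ft_force'],s['torque'],s['grip_width'],s['grip_force'])
E
```

```text
[465.56841291 418.87083728 207.92965717] [2.40040973 5.58718319 4.96181053] [ 1.56594246 -0.50332479 -0.13773952] 7.988138948598966 58.47120702266693
```

>>> servo_tool([
  [0,0,0,0,-3.2,-0.7,0],
  [0,0,0,0,-6.3,-1.3,0],
  [0,0,0,0,-9.5,-1.8,0],
  [0,0,0,0,-12.6,-2.3,0],
  [0,0,0,0,-15.8,-2.6,0],
  [0,0,0,0,-18.9,-2.9,0],
  [0,0,0,0,-22,-3.1,0],
  [0,0,0,0,-24.5,-3.3,0],
  [0,0,0,0,-26.5,-3.3,0],
  [0,0,0,0,-28,-3.3,0],
])

```text
t: 18.83
ee_pos: [457.9, 391.3, 211.2]
ee_rot: [3.14, 0.0, 2.876]
ft_force: [0.4, 4.2, 7.7]
grip_width: 7.7
grip_force: 62.1
```

>>> servo_tool([
  [0,0,0,0,0,0,0],
  [0,0,0,0,0,0,0],
  [0,0,0,0,0,0,0],
  [0,0,0,0,0,0,0],
  [0,0,0,0,0,0,0],
  [0,0,0,0,0,0,0],
  [0,0,0,0,0,0,0],
  [0,0,0,0,0,0,0],
  [0,0,0,0,0,0,0],
  [0,0,0,0,0,0,0],
])

```text
t: 19.67
ee_pos: [457.9, 391.3, 211.2]
ee_rot: [3.14, 0.0, 2.876]
ft_force: [-0.4, 3.0, 10.0]
grip_width: 8.0
grip_force: 62.2
```

```bash
python3 - <<'E'
from h import *
np.set_printoptions(precision=1,suppress=True)
a=np.radians(74.7); x=np.array([np.cos(a),np.sin(a),0]); y=np.array([-x[1],x[0],0]); o=np.array([440.2,339.3,0])
s=state();d=s['ee_pos']-o;print(s['ee_pos'],s['ft_force'],s['grip_width'],d@x,d@y)
d0=(np.array([473.6,447.3,196.4])-o)@x
print("moved",d0-d@x, "theta from chord",np.arccos((-59.02+d0-d@x)/128))
# lid check: hinge line pixels vs lid in top/scene image: bar by light colour
for n in("top","scene"):
    im=snapshot(n);cv2.imwrite(f"pics/{n}9.png",im[:,:,::-1])
    g=cv2.cvtColor(im,cv2.COLOR_RGB2GRAY)
    for yy in (-30,28):
        uv=[proj(n,o+k*x+yy*y+[0,0,203]) for k in range(30,90,2)]; print(n,yy,[int(g[int(round(v)),int(round(u))]) for u,v in uv])
E
```

```text
[457.9 391.3 211.2] [-0.4  3.  10. ] 7.953167130684582 54.822186376381886 -3.3329456372384065
moved 58.16337468590377 theta from chord 1.5774887620187286
top -30 [113, 113, 113, 113, 113, 113, 113, 113, 112, 112, 112, 111, 109, 110, 109, 109, 108, 109, 109, 108, 109, 109, 108, 108, 107, 108, 107, 107, 108, 106]
top 28 [82, 82, 81, 78, 78, 75, 74, 71, 70, 70, 67, 67, 85, 118, 150, 144, 225, 233, 234, 234, 234, 233, 232, 232, 232, 231, 231, 231, 231, 231]
scene -30 [108, 109, 108, 103, 65, 62, 26, 21, 13, 25, 101, 116, 116, 84, 25, 26, 25, 30, 30, 33, 43, 43, 32, 16, 26, 35, 38, 38, 36, 44]
scene 28 [87, 50, 31, 20, 17, 29, 29, 69, 125, 118, 91, 109, 139, 145, 162, 184, 184, 107, 16, 10, 23, 21, 21, 21, 21, 21, 23, 23, 25, 25]
```

```bash
python3 - <<'E'
from h import *
import pickle
a=np.radians(74.7); x=np.array([np.cos(a),np.sin(a),0]); y=np.array([-x[1],x[0],0]); o=np.array([440.2,339.3,0])
st,im=pickle.load(open("w6.pkl","rb"));g=cv2.cvtColor(im,cv2.COLOR_RGB2GRAY)
f=lambda q:int(g[tuple(np.round(wproj(q,st)).astype(int)[::-1])])
print("x -44..-4",[f(o+k*x-22*y+[0,0,30]) for k in range(-44,-3,2)])
print("y -42..0",[f(o-24*x+k*y+[0,0,30]) for k in range(-44,1,2)])
E
```

```text
x -44..-4 [122, 41, 33, 72, 80, 74, 73, 74, 78, 75, 77, 79, 79, 80, 80, 77, 65, 127, 159, 150, 155]
y -42..0 [17, 20, 19, 22, 86, 154, 79, 77, 74, 78, 76, 77, 80, 81, 83, 81, 83, 81, 82, 74, 35, 32, 29]
```

```bash
python3 -c "
from bench import *
print(job_done())"
```

```text
the job is handed in; nothing more can be done
None
```

The relay and battery are standing in their cells, let go, and I handed the job in with the gripper holding the lid by its handle at about 1.577 rad (straight up is 1.571). All of this is from my own measurements; no verdict came back.

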